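# Press home the raised stub and close the clamp

### The job

One bare sample stub in the rack stands raised off its seat: with closed fingertips press it gently straight down until it is fully home. Then push the clamp lever by its upright post, with the outside of the fingers, round to its closed stop, and withdraw. Do not grasp or lift anything, do not touch the five stubs that are already home (one carries a tall specimen), and leave everything else on the bench where it is.

Things in the scene. Friction and masses are not known exactly. Their poses are not given: they have to be found in the camera images.
- top_raised (a point): centre of the top face of the raised stub: a bare aluminium pin stub, disc 32 mm across and 5 mm thick, whose thin pin shows as a gap of 14 to 16 mm between the disc and its seat (a steel boss 20 mm across, 14 mm high). This point is 45 to 47 mm above the work surface at the start and 31 mm when the stub is home. Its seat is any one of six in two rows of three (70 mm apart along a row, the rows 76 mm apart)
- stub_raised (a joint): how far the raised stub has been pressed down, m: 0 to 0.002 at the start, 0.016 fully home (disc resting on its seat, a slightly springy stop). It slides straight down against about 3 N of friction and stays where it is left; it could also be pulled up (negative), which is not wanted
- seat_raised: the seat under the raised stub, with the stub; origin at the foot of the boss, on the rack plate 12 mm above the work surface
- seat_a: seat of a bare stub that is already home (same disc, 32 mm), with the stub; origin at the foot of the boss, 12 mm above the work surface; top of disc at 31 mm. Leave untouched
- seat_b: another like seat_a, already home: leave untouched
- seat_c: another like seat_a, already home: leave untouched
- seat_resin: seat of a stub already home that carries a black round resin specimen 25 mm across and 12 mm thick, top 43 mm above the work surface. It is tall, but its disc rests on its seat: leave untouched. Origin at the foot of the boss
- seat_chip: seat of a stub already home that carries a small white square chip (14 x 14 x 3 mm), top 34 mm above the work surface: leave untouched. Origin at the foot of the boss
- stub_a (a joint): lift of the stub in seat_a: 0 when home, negative when pulled up, m
- stub_b (a joint): lift of the stub in seat_b: 0 when home, negative when pulled up, m
- stub_c (a joint): lift of the stub in seat_c: 0 when home, negative when pulled up, m
- stub_resin (a joint): lift of the stub in seat_resin: 0 when home, negative when pulled up, m
- stub_chip (a joint): lift of the stub in seat_chip: 0 when home, negative when pulled up, m
- rack: fixed dark steel rack plate 160 (x) x 320 (y) x 12 mm high; origin at the centre of its underside on the work surface. The stub seats stand at x = -38 and +38 mm, y = -85, -15 and +55 mm in its frame; the clamp lever is at its +y end
- clamp (a joint): angle of the clamp lever, rad: 0 to 0.3 at the start (open: the arm sticks out past the rack's +y end), 1.3 at its stop, which is slightly springy (closed: swung in towards the rack's +x side). It turns clockwise seen from above, in a level plane, against about 1.5 N at the post, and stays where it is left. At angle t the arm points along (sin t, cos t) in the rack's x, y axes
- clamp_post (a point): centre of the top of the lever's upright black round post (16 mm diameter), the end to push; this point is 68 mm above the work surface and 85 mm from the pivot. The post's free side runs from 68 mm down to 28 mm above the surface, where it meets the flat steel lever arm (16 mm wide, 8 mm thick)
- clamp_pivot (a point): pivot of the clamp lever, at x = -50, y = +115 mm of the rack's frame, 16 mm above the work surface
- puck: loose black resin puck, 25 mm diameter, 20 mm high, standing on the -y end of the rack plate; origin under its centre. Bystander
- tweezers: loose steel tweezers 125 mm long along their y, 6 mm high, lying before the rack. Bystander
- vial: loose amber vial, 28 mm diameter, 52 mm high, standing beyond the rack; origin under its centre. Bystander
- cup: loose spare sample holder, 46 mm square block with a round metal top, 40 mm high in all, beyond the rack; origin under its centre. Bystander
- stubbox: loose open white storage box 120 x 90 x 25 mm, at the -y end of the rack; origin under its centre. Bystander
- driver: loose screwdriver 160 mm long along its x, 26 mm high, lying off the +y end of the rack, outside the lever's swing; origin under its middle. Bystander

How it is judged:
By the outcome, as a careful person would: the job done as asked, in the order asked, and still so for the second after the job is handed in, with the robot touching nothing.
It also fails if it takes over 45 s, if anything falls off the work surface, if the arm or the gripper's body presses on something with over 40 N, if the wrist force passes 120 N, or if a joint passes its speed limit or range.

### The arm

A 6-joint arm with a two-finger parallel gripper is mounted at the origin on the work surface. World frame = base frame: x ahead of the robot, y to its left, z up, the work surface at z = 0. Lengths are in mm, angles in degrees, forces in N, time in s.
With the tool pointing down it reaches from about 300 to 850 mm from the base axis. Payload 4.2 kg.
Tool frame: the origin (TCP) lies midway between the tips of the shut fingers; the grasp point (between the pads) lies 19 mm behind it; x points along the fingers, y is the direction in which the jaws open and shut, and the axes are right-handed (so a half turn about x gives the same grasp; the last joint's range is limited). The gripper opens to 91 mm and grips with 3 to 60 N. Pads are 32 mm wide; open, the fingers measure 118 mm over their backs; the gripper's body (76 mm by 178 mm) begins 60 mm behind the grasp point.
Start: joints at [64.171, 18.312, 89.639, -0, 72.044, -1.146], TCP at [240.124, 522.481, 192.176] pointing down, gripper open.
Joint ranges: [-177.97, 177.97], [-48.28, 115.42], [12.27, 149.76], [-77.06, 257.06], [2.81, 150.46], [-146.56, 146.56]. Speed limits (degrees/s): [147.25, 147.25, 180, 180, 180, 180].

### API

Orientations are given as [roll, pitch, yaw] about the fixed x, y, z axes, in that order (R = Rz(yaw) Ry(pitch) Rx(roll)).
In Python, from workcell import * gives the robot as it stands.
- The arm moves only by the shell command python3 -m handwheel 'ROWS' [FORCE]. ROWS is a JSON object of lists of equal length, an entry for each row: "gripper": the closure, from 0 (fully open) to 1 (shut); "offset": the shift along the tool's x, y, z in mm, a list of three; "rot": the turn, a rotation vector about the tool's x, y, z in degrees, a list of three. A call has 1 to 5 rows; each row is the pose to reach, as a shift and turn from the pose commanded when the call began, along the tool's axes at that moment; what a row does not reach only later rows make up. A row lasts 1/12 s, in which the tool goes at most 41.7 mm and 7.16 degrees, less where a joint would pass 70% of its speed; a pose out of reach is approached as far as the arm can. A call with a gripper value outside its range is refused whole. The fingers move at their own pace and stop on an object; FORCE is the grip in N (left out, the last holds). Time passes only in rows, so rows that repeat a pose let the fingers close. It gives the time, the measured TCP pose, the force and the opening at its end, in the units of the state.
- state(): the state, without advancing time (a new reading comes with each control period).
- grab_frame(name): name is "scene" or "top" or "wrist"; returns the picture (420x560x3 uint8, red, green, blue); there is no depth.
- camera_params(name): a dict with "fx", "fy", "cx", "cy" (pixels), "position" and "attitude" of the camera in the world; the wrist camera has in their place "hand_eye" (4x4, takes a point from camera to tool coordinates, whose origin is the TCP and whose axes are the tool frame's). Camera axes: x right, y up, looking along -z (the intrinsics and any distortion apply to the point x, -y, -z); pixel columns grow to the right and rows downward; lengths in mm; the calibration is good to about 2 mm. A picture is of the moment at which its call begins: read the wrist's pose just before it. camera_params takes no time and is no camera call.
- job_done(): hands the job in, once; it reports no verdict.
The state is a dict: "time_s": time; "qpos": joint angles; "qvel": joint speeds; "effort": joint torques, N m; "ee_pos": TCP position; "ee_rot": TCP orientation; "force": force on the tool from outside, world axes, zero at the start; "torque": the same for the moment, N m; "gripper_width": finger opening in mm.
Only numpy, scipy, OpenCV 4.12 (cv2) and the standard library are available. Lean on these libraries where they do the work, as an engineer would, in place of code of your own. Each camera call takes 0.05 s, during which the arm holds its last target.

## Working session

There is one attempt and no reset: what is moved stays moved. The work goes in short steps, Python scripts to look and compute and a shell command to move; the robot and the scene stay as the last step left them, time stands still between calls to the robot, and variables do not carry over. Pictures are saved under pics/ and viewed, and the job is handed in when it is done.

```bash
mkdir -p pics; ls
python3 - <<'E'
from workcell import *
import cv2
s=state();print(s)
for n in ("scene","top","wrist"):
    print(n,camera_params(n))
    cv2.imwrite(f"pics/{n}0.png",cv2.cvtColor(grab_frame(n),cv2.COLOR_RGB2BGR))
E
```

```text
pics
{'time_s': 0.0, 'qpos': array([ 6.41711205e+01,  1.83504081e+01,  8.97054187e+01, -2.16776147e-04,
        7.20406063e+01, -1.14424208e+00]), 'qvel': array([-0.05301339, -0.00819313, -0.10983783,  0.05541014, -0.0114052 ,
       -0.07953158]), 'effort': array([ 1.29992721e-03, -4.12465811e+01, -2.31970417e+01,  7.27177807e-02,
        4.60649945e-02, -1.45769591e-04]), 'ee_pos': array([239.89327363, 521.99767965, 191.33933033]), 'ee_rot': array([ -91.02178725,   89.90356663, -115.70635764]), 'force': array([-0.09204879, -0.09867944, -1.33335542]), 'torque': array([-0.030081  ,  0.0260687 , -0.02150682]), 'gripper_width': 91.03322182614718}
scene {'fx': 383.6537056614908, 'fy': 383.6537056614908, 'cx': 277.76218363315934, 'cy': 211.62379638998058, 'position': array([ 939.23260873, -459.24128745,  591.83955262]), 'attitude': array([48.61116255, -0.53921225, 41.11957868])}
top {'fx': 524.076562392885, 'fy': 524.076562392885, 'cx': 280.9913421426158, 'cy': 215.32290936131088, 'position': array([ 375.71894433,  -12.76283017, 1068.50300706]), 'attitude': array([ 10.91874023,   1.40280421, -88.71537439])}
wrist {'fx': 340.99018571616335, 'fy': 340.99018571616335, 'cx': 279.48023595919875, 'cy': 203.89986160532231, 'hand_eye': array([[-3.02357690e-04,  2.70529060e-01, -9.62711762e-01,
        -1.92503906e+02],
       [ 9.99999892e-01, -2.59086513e-04, -3.86873935e-04,
        -2.24684244e-01],
       [-3.54086276e-04, -9.62711774e-01, -2.70528952e-01,
        -7.69010149e+01],
       [ 0.00000000e+00,  0.00000000e+00,  0.00000000e+00,
         1.00000000e+00]])}
```

View pics/top0.png

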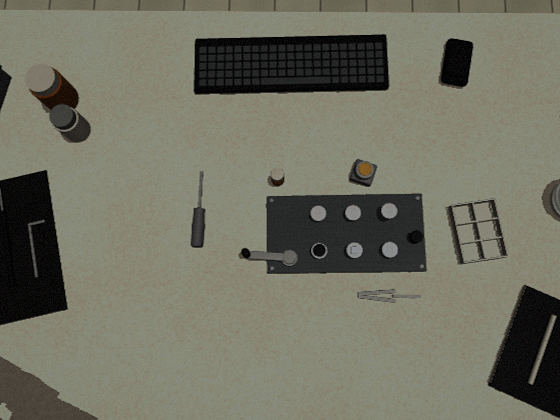

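View pics/scene0.png

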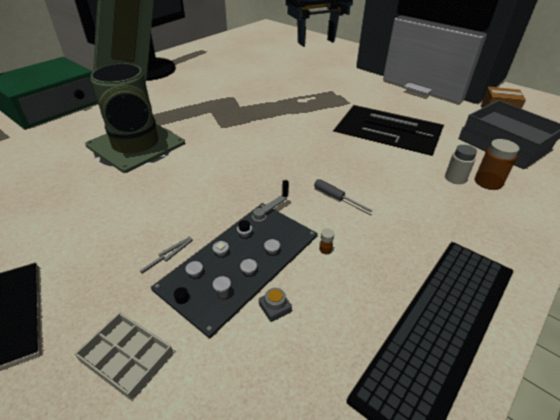

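View pics/wrist0.png

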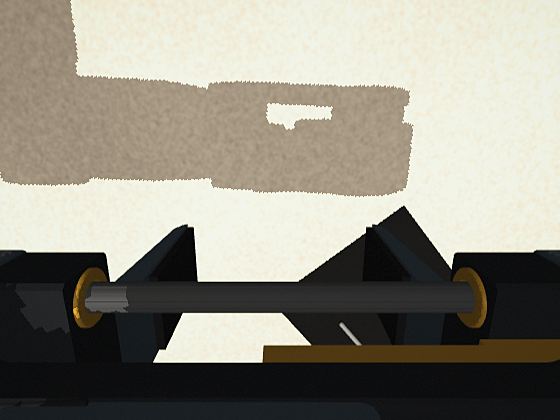

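```bash
cat > h.py <<'E'
import numpy as np
from workcell import *
from scipy.spatial.transform import Rotation as R
def ray(n,u,v):
    c=camera_params(n); d=np.array([(u-c['cx'])/c['fx'],-(v-c['cy'])/c['fy'],-1])
    return c['position'],R.from_euler('xyz',c['attitude'],degrees=True).apply(d)
def onz(n,u,v,z):
    p,d=ray(n,u,v); return p+d*(z-p[2])/d[2]
def tri(u1,v1,u2,v2):
    p,d=ray('top',u1,v1);q,e=ray('scene',u2,v2)
    t=np.linalg.lstsq(np.c_[d,-e],q-p,rcond=None)[0]
    a=p+d*t[0];b=q+e*t[1]; return (a+b)/2,np.linalg.norm(a-b)
def proj(n,P):
    c=camera_params(n); x=R.from_euler('xyz',c['attitude'],degrees=True).inv().apply(np.asarray(P)-c['position'])
    return c['cx']+c['fx']*x[0]/-x[2], c['cy']-c['fy']*x[1]/-x[2]
E
python3 - <<'E'
from h import *
import cv2
t=cv2.imread('pics/top0.png');s=cv2.imread('pics/scene0.png')
cv2.imwrite('pics/topz.png',cv2.resize(t[180:290,230:440],None,fx=3.8,fy=3.8,interpolation=cv2.INTER_CUBIC))
cv2.imwrite('pics/scenez.png',cv2.resize(s[170:340,140:340],None,fx=3.5,fy=3.5,interpolation=cv2.INTER_CUBIC))
# rack mask
g=cv2.cvtColor(t,cv2.COLOR_BGR2GRAY);m=(g<75).astype(np.uint8)
m=cv2.morphologyEx(m,cv2.MORPH_OPEN,np.ones((9,9)))
n,l,st,ce=cv2.connectedComponentsWithStats(m)
i=l[262,340];print(st[i]); 
cs,_=cv2.findContours((l==i).astype(np.uint8),cv2.RETR_EXTERNAL,cv2.CHAIN_APPROX_NONE)
box=cv2.boxPoints(cv2.minAreaRect(cs[0]));print(box)
P=[onz('top',*b,12) for b in box];print(np.round(P,1))
print([np.linalg.norm(P[k]-P[k-1]) for k in range(4)])
E
```

```text
[  267   194   158    79 10311]
[[267. 194.]
 [424. 194.]
 [424. 272.]
 [267. 272.]]
[[ 623.4   47.7   12. ]
 [ 628.8 -275.4   12. ]
 [ 468.7 -270.7   12. ]
 [ 462.3   43.2   12. ]]
[np.float64(161.18535989788214), np.float64(323.08908143378284), np.float64(160.17031453613367), np.float64(314.0520371355017)]
```

View pics/topz.png

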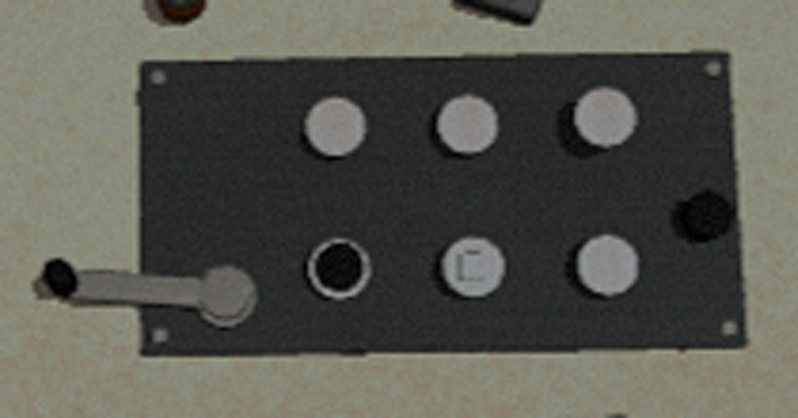

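View pics/scenez.png

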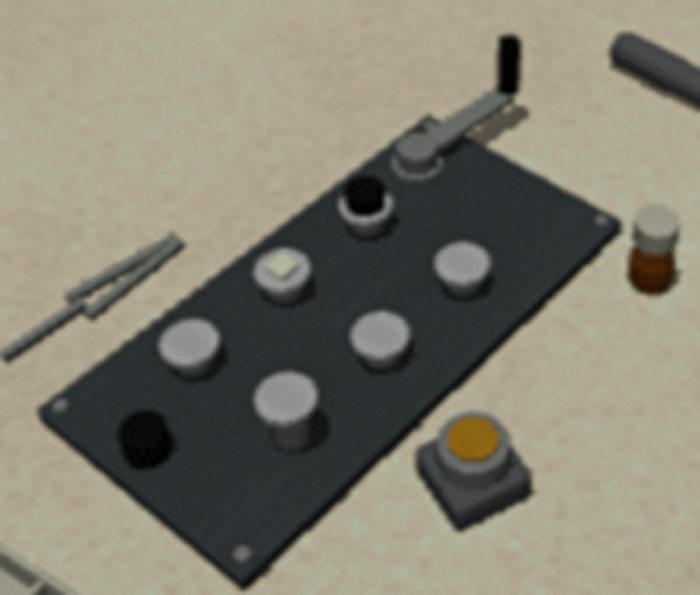

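The raised stub is clear: it is in the +x row at the −y end, at top zoom (604,117) and scene zoom (286,398), with its shaft visible. Next I'll measure the discs, the screws and the post.

Run:
```python
from h import *
import cv2
def blobs(f,x0,y0,x1,y1,th):
    g=cv2.cvtColor(cv2.imread(f),cv2.COLOR_BGR2GRAY)[y0:y1,x0:x1]
    G=cv2.resize(g,None,fx=4,fy=4,interpolation=cv2.INTER_CUBIC)
    n,l,st,ce=cv2.connectedComponentsWithStats((G>th).astype(np.uint8))
    for i in range(1,n):
        if 100<st[i,4]<8000: print(st[i,4],np.round((ce[i]+.5)/4-.5+[x0,y0],2),st[i,2:4]/4)
print('top');blobs('pics/top0.png',268,196,420,268,110)
print('scene');blobs('pics/scene0.png',180,220,290,310,115)
S={}
for k,(u,v,z) in dict(raised=(389,210.9,46),a=(318.2,213.3,31),b=(352.7,212.7,31),c=(389.7,249.6,31),chip=(354,250,31)).items(): print(k,np.round(onz('top',u,v,z),1))
for u,v in((271.5,200.3),(417.5,198),(421.8,266.3),(272,268)):print(np.round(onz('top',u,v,12),1))
print('tri raised',tri(389,210.9,221.8,284))
print('tri post',tri(245.6,252.8,285.7,181.3))
print('post top', onz('top',245.6,252.8,68),onz('scene',285.7,181.3,68))
```

```text
top
2837 [388.84 210.34] [15.5  14.75]
2742 [352.67 212.3 ] [15.  14.5]
2732 [317.91 212.82] [14.75 14.75]
2902 [389.54 249.26] [15.  15.5]
2738 [354.37 249.85] [15.5  14.75]
415 [318.6  254.67] [15.5  9.5]
scene
386 [243.89 230.58] [14.5   7.25]
2120 [271.58 244.7 ] [15.  11.5]
2142 [220.06 246.57] [15.25 12.  ]
2521 [248.08 265.16] [16. 13.]
2549 [193.54 267.37] [16.5  12.75]
3025 [221.12 283.12] [17.25 14.25]
raised [ 585.1 -197.1   46. ]
a [580.8 -57.8  31. ]
b [ 583.2 -127.    31. ]
c [ 510.  -199.9   31. ]
chip [ 507.8 -129.4   31. ]
[610.2  38.   12. ]
[ 620.1 -261.9   12. ]
[ 480.  -266.7   12. ]
[470.5  33.4  12. ]
tri raised (array([ 586.01723775, -198.29691402,   40.65070419]), np.float64(0.6653035728362736))
tri post (array([494.66716485,  83.41311185,  65.94032916]), np.float64(2.169840720393879))
post top [493.65619652  82.43381353  68.        ] [497.01881536  82.21893533  68.        ]
```

```bash
cat >> h.py <<'E'
def tool():
    s=state(); return s,R.from_euler('xyz',s['ee_rot'],degrees=True).as_matrix()
def go(target):
    s,M=tool(); d=M.T@(np.array(target)-s['ee_pos'])
    print('t',round(s['time_s'],2),'pos',np.round(s['ee_pos'],1),'F',np.round(s['force'],1),'w',round(s['gripper_width'],1),'yaw y',round(np.degrees(np.arctan2(M[1,1],M[0,1])),2),'tilt',np.round(M[2],4)); print('tool delta',np.round(d,1))
E
python3 - <<'E'
from h import *
go([585.1,-197.1,150]); s,M=tool(); print(np.round(M,4))
for n,(u,v,z) in dict(vial=(277,173,52),cup=(364,170,40),driver=(199,210,15)).items(): print(n,onz('top',u,v,z))
E
```

```text
t 0.15 pos [240.  522.1 191.5] F [-1.6 -0.7 -0.2] w 91.6 yaw y 65.32 tilt [-1.     -0.0013 -0.    ]
tool delta [  42.2 -509.3  613.9]
[[-6.000e-04  4.176e-01  9.086e-01]
 [-1.200e-03  9.086e-01 -4.176e-01]
 [-1.000e+00 -1.300e-03 -0.000e+00]]
vial [657.63400408  26.47537632  52.        ]
cup [ 669.99792469 -149.16210879   40.        ]
driver [586.55479638 186.76205546  15.        ]
```

```bash
python3 -m handwheel '{"gripper":[1,1,1,1,1],"offset":[[2,-25,30],[4,-51,61],[6,-76,92],[8,-102,123],[10,-128,154]],"rot":[[7,0,0],[14,0,0],[21,0,0],[28,0,0],[35,0,0]]}' 10
python3 -c "
from h import *
go([585.1,-197.1,150])"
```

```text
time_s: 0.57
ee_pos: [326.8, 340.1, 181.8]
ee_rot: [-54.6, 90.0, -114.6]
force: [0.2, -0.6, -0.3]
gripper_width: 61.1
t 0.57 pos [326.8 340.1 181.8] F [ 0.2 -0.6 -0.3] w 61.1 yaw y 30.02 tilt [-1.e+00 -3.e-04  2.e-04]
tool delta [ 32.  -45.1 594.3]
```

```bash
python3 -m handwheel '{"gripper":[1,1,1,1,1],"offset":[[2,-3,40],[4,-6,80],[6,-9,120],[8,-12,160],[10,-15,200]],"rot":[[7,0,0],[14,0,0],[21,0,0],[28,0,0],[35,0,0]]}' 10
python3 -c "
from h import *
go([585.1,-197.1,150])"
```

```text
time_s: 0.98
ee_pos: [414.9, 159.8, 172.1]
ee_rot: [147.0, 90.0, 52.0]
force: [0.7, 0.1, 0.7]
gripper_width: 27.6
t 0.98 pos [414.9 159.8 172.1] F [0.7 0.1 0.7] w 27.6 yaw y -5.02 tilt [-1.e+00  1.e-04 -2.e-04]
tool delta [ 22.  200.8 340.6]
```

```bash
python3 -m handwheel '{"gripper":[1,1,1,1,1],"offset":[[2,20,34],[4,40,68],[6,60,102],[8,80,136],[11,100,170]],"rot":[[6.5,0,0],[13,0,0],[19.5,0,0],[26,0,0],[32.5,0,0]]}' 10
python3 -c "
from h import *
go([585.1,-197.1,150])"
```

```text
time_s: 1.4
ee_pos: [500.8, -17.9, 161.1]
ee_rot: [168.9, 90.0, 41.4]
force: [1.9, 0.8, -0.3]
gripper_width: 0.4
t 1.4 pos [500.8 -17.9 161.1] F [ 1.9  0.8 -0.3] w 0.4 yaw y -37.53 tilt [-1.e+00  1.e-04 -4.e-04]
tool delta [ 11.1 176.   90.8]
```

```bash
python3 -m handwheel '{"gripper":[1,1,1,1,1],"offset":[[3,35,18],[5,71,36],[8,106,55],[10,141,73],[11,160,82]],"rot":[[0,0,0],[0,0,0],[0,0,0],[0,0,0],[0,0,0]]}' 10
python3 -m handwheel '{"gripper":[1,1,1,1,1],"offset":[[0,5,3],[0,11,6],[0,16,8.5],[0,16,8.5],[0,16,8.5]],"rot":[[0,0,0],[0,0,0],[0,0,0],[0,0,0],[0,0,0]]}' 10
python3 - <<'E'
from h import *
import cv2
go([585.1,-197.1,70])
cv2.imwrite('pics/w1.png',cv2.cvtColor(grab_frame('wrist'),cv2.COLOR_RGB2BGR))
s=grab_frame('scene');cv2.imwrite('pics/s1.png',cv2.resize(cv2.cvtColor(s,cv2.COLOR_RGB2BGR)[130:340,120:340],None,fx=2.8,fy=2.8))
E
```

```text
time_s: 1.82
ee_pos: [579.4, -182.0, 149.2]
ee_rot: [43.2, 89.9, -84.2]
force: [0.5, 0.2, 1.4]
gripper_width: 0.3
time_s: 2.23
ee_pos: [585.6, -193.4, 150.3]
ee_rot: [-124.8, 90.0, 108.1]
force: [-0.1, 0.5, 0.0]
gripper_width: 0.7
t 2.23 pos [ 585.6 -193.4  150.3] F [-0.1  0.5  0. ] w 0.7 yaw y -37.13 tilt [-1.e+00 -4.e-04 -3.e-04]
tool delta [80.3  1.8  3.3]
```

View pics/w1.png

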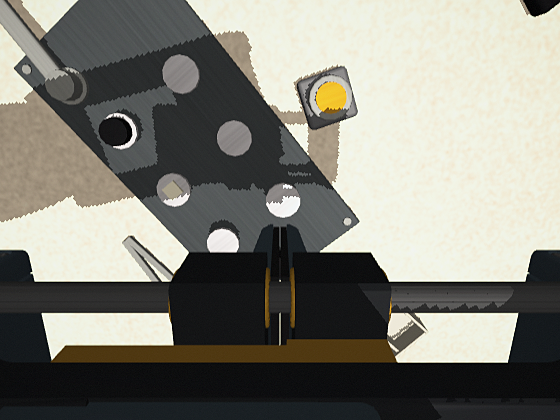

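View pics/s1.png

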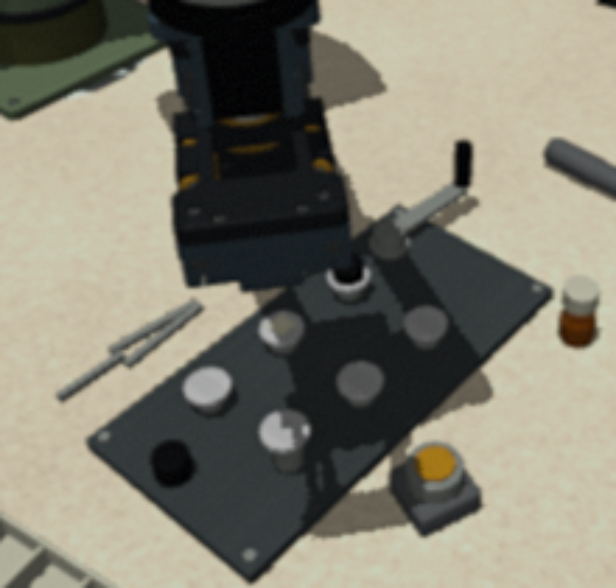

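The wrist view shows the raised disc at (283,201), just ahead of the shut fingertips at (280,228). I'll check its position from this view too.

```bash
cat >> h.py <<'E'
def wz(u,v,z):
    s,M=tool();c=camera_params('wrist');H=c['hand_eye']
    d=M@H[:3,:3]@np.array([(u-c['cx'])/c['fx'],-(v-c['cy'])/c['fy'],-1]);p=s['ee_pos']+M@H[:3,3]
    return np.round(p+d*(z-p[2])/d[2],1)
E
python3 -c "
from h import *
go([585.1,-197.1,70])
print(wz(283.3,200.5,46),'a',wz(180.5,74,31),'b',wz(234.5,138,31),'c',wz(222.5,242,31), 'screw',wz(347.5,221.5,12))"
```

```text
t 2.33 pos [ 585.7 -193.3  150.4] F [-0.5 -0.1 -0.1] w 0.3 yaw y -37.11 tilt [-1.e+00 -1.e-04 -3.e-04]
tool delta [80.4  1.8  3.4]
[ 585.6 -198.4   46. ] a [580.5 -58.5  31. ] b [ 583.3 -128.5   31. ] c [ 510.4 -199.4   31. ] screw [ 619.4 -263.3   12. ]
```

```bash
python3 -m handwheel '{"gripper":[1,1,1,1,1],"offset":[[20,2.4,3.8],[45,2.4,3.8],[70,2.4,3.8],[92,2.4,3.8],[92,2.4,3.8]],"rot":[[0,0,0],[0,0,0],[0,0,0],[0,0,0],[0,0,0]]}' 10
python3 -m handwheel '{"gripper":[1,1,1],"offset":[[3,0,0],[3,0,0],[3,0,0]],"rot":[[0,0,0],[0,0,0],[0,0,0]]}' 10
python3 - <<'E'
from h import *
import cv2
go([585.3,-197.8,50])
cv2.imwrite('pics/w2.png',cv2.cvtColor(grab_frame('wrist'),cv2.COLOR_RGB2BGR)[120:340,180:400])
s=grab_frame('scene');cv2.imwrite('pics/s2.png',cv2.resize(cv2.cvtColor(s,cv2.COLOR_RGB2BGR)[180:340,140:340],None,fx=3.5,fy=3.5))
E
```

```text
time_s: 2.75
ee_pos: [582.0, -196.8, 53.9]
ee_rot: [-73.8, 89.5, 159.1]
force: [-0.4, 0.4, -0.3]
gripper_width: 0.8
time_s: 3.0
ee_pos: [586.7, -199.0, 56.9]
ee_rot: [109.5, 89.8, -17.7]
force: [0.5, 0.2, 0.6]
gripper_width: 0.7
t 3.0 pos [ 586.7 -199.    56.9] F [0.5 0.2 0.6] w 0.7 yaw y -37.16 tilt [-1.      0.0029 -0.001 ]
tool delta [ 6.9 -1.9 -0.1]
```

View pics/s2.png

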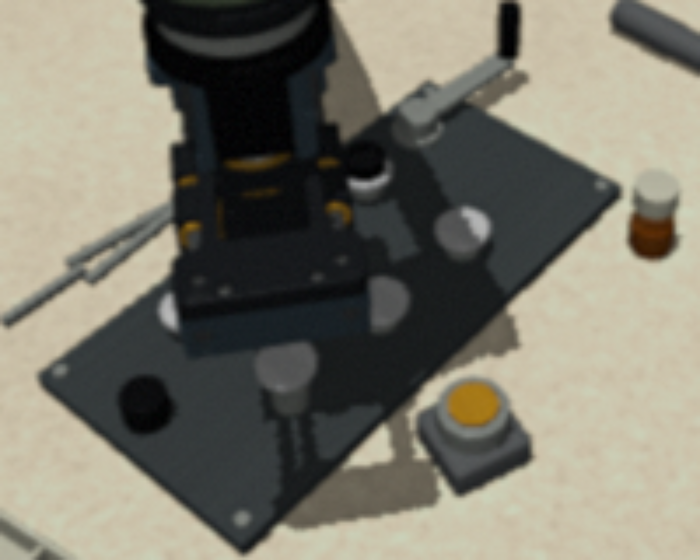

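View pics/w2.png

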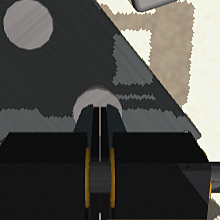

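```bash
python3 -m handwheel '{"gripper":[1,1,1,1],"offset":[[2,-1,0],[4,-1,0],[6,-1,0],[6,-1,0]],"rot":[[0,0,0],[0,0,0],[0,0,0],[0,0,0]]}' 10
python3 -m handwheel '{"gripper":[1,1,1],"offset":[[0,0,0],[0,0,0],[0,0,0]],"rot":[[0,0,0],[0,0,0],[0,0,0]]}' 10
python3 -c "
from h import *
go([585.3,-197.8,50])"
```

```text
time_s: 3.43
ee_pos: [584.4, -198.2, 48.7]
ee_rot: [-78.8, 90.0, 154.0]
force: [0.7, -0.1, -0.2]
gripper_width: 0.5
time_s: 3.68
ee_pos: [584.8, -198.3, 49.1]
ee_rot: [164.9, 90.0, 37.7]
force: [0.9, 0.2, 0.9]
gripper_width: 0.7
t 3.68 pos [ 584.8 -198.3   49.1] F [0.9 0.2 0.9] w 0.7 yaw y -37.18 tilt [-1.e+00  0.e+00 -1.e-04]
tool delta [-0.9  0.1 -0.7]
```

Well centred and settled. Now I'll press slowly.

```bash
python3 -m handwheel '{"gripper":[1,1,1,1,1],"offset":[[1.5,0,0],[3,0,0],[4.5,0,0],[6,0,0],[7.5,0,0]],"rot":[[0,0,0],[0,0,0],[0,0,0],[0,0,0],[0,0,0]]}' 10
python3 -m handwheel '{"gripper":[1,1,1,1,1],"offset":[[1.5,0,0],[3,0,0],[4.5,0,0],[6,0,0],[7.5,0,0]],"rot":[[0,0,0],[0,0,0],[0,0,0],[0,0,0],[0,0,0]]}' 10
```

```text
time_s: 4.1
ee_pos: [584.7, -198.2, 41.4]
ee_rot: [-90.5, 90.0, 142.3]
force: [0.8, -0.8, 0.1]
gripper_width: 0.4
time_s: 4.52
ee_pos: [584.7, -198.3, 34.0]
ee_rot: [-146.9, 90.0, 85.9]
force: [-0.6, -0.3, 0.6]
gripper_width: 0.5
```

Run:
```python
from h import *
import cv2
go([585.3,-197.8,31])
cv2.imwrite('pics/w3.png',cv2.resize(cv2.cvtColor(grab_frame('wrist'),cv2.COLOR_RGB2BGR)[130:300,180:400],None,fx=3,fy=3))
s=grab_frame('scene');cv2.imwrite('pics/s3.png',cv2.resize(cv2.cvtColor(s,cv2.COLOR_RGB2BGR)[180:340,140:340],None,fx=3.5,fy=3.5))
```

```text
t 4.52 pos [ 584.7 -198.3   34. ] F [-0.6 -0.3  0.6] w 0.5 yaw y -37.18 tilt [-1.e+00 -0.e+00 -1.e-04]
tool delta [ 3.   0.1 -0.7]
```

View pics/s3.png

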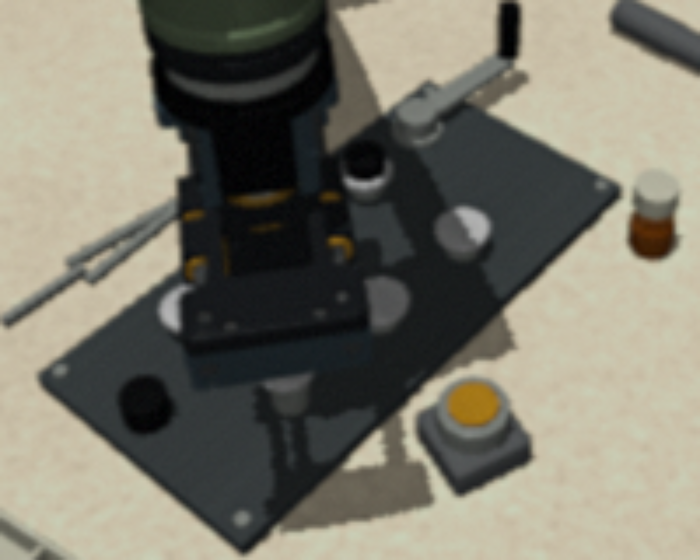

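View pics/w3.png

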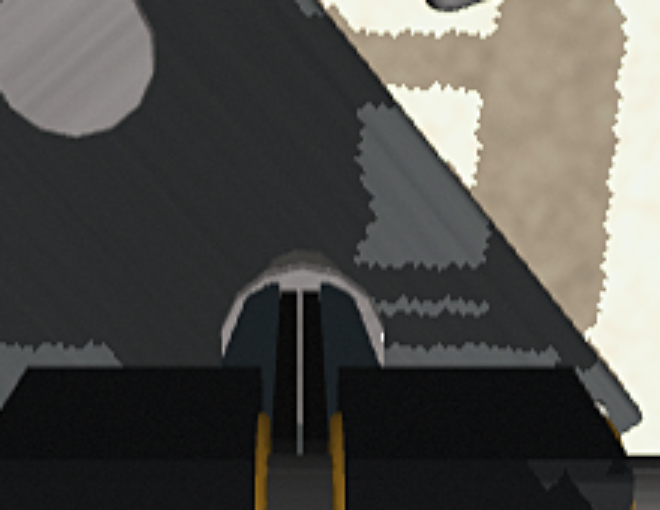

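```bash
python3 -m handwheel '{"gripper":[1,1,1,1],"offset":[[0.8,0,0],[1.6,0,0],[2.4,0,0],[3,0,0]],"rot":[[0,0,0],[0,0,0],[0,0,0],[0,0,0]]}' 10
python3 -m handwheel '{"gripper":[1,1],"offset":[[0.5,0,0],[1,0,0]],"rot":[[0,0,0],[0,0,0]]}' 10
```

```text
time_s: 4.95
ee_pos: [584.7, -198.3, 31.0]
ee_rot: [-137.1, 90.0, 95.7]
force: [0.8, 0.3, -0.3]
gripper_width: 0.6
time_s: 5.12
ee_pos: [584.8, -198.3, 30.1]
ee_rot: [174.8, 90.0, 47.6]
force: [0.0, 0.6, 0.2]
gripper_width: 0.2
```

Run:
```python
from h import *
import cv2
s,M=tool();c=camera_params('wrist');H=c['hand_eye']
g=grab_frame('wrist')
def wp(P):
    x=H[:3,:3].T@(M.T@(np.array(P)-s['ee_pos'])-H[:3,3]); return c['cx']-c['fx']*x[0]/x[2],c['cy']+c['fy']*x[1]/x[2]
print('tcp',wp(s['ee_pos']),s['force'])
for z in (46,31):
    e=np.array([wp([585.3+16*np.cos(a),-197.8+16*np.sin(a),z]) for a in np.linspace(0,6.28,60)])
    print(z,e.min(0),e.max(0))
cv2.imwrite('pics/w4.png',cv2.resize(cv2.cvtColor(g,cv2.COLOR_RGB2BGR)[190:270,220:340],None,fx=6,fy=6,interpolation=cv2.INTER_NEAREST))
```

```text
tcp (np.float64(280.0946299733674), np.float64(239.12742151131027)) [0.01653825 0.61334982 0.21170941]
46 [251.73702462 221.33907118] [309.03404218 274.47414985]
31 [253.70355469 213.18471051] [306.96015102 262.98957235]
```

View pics/w4.png

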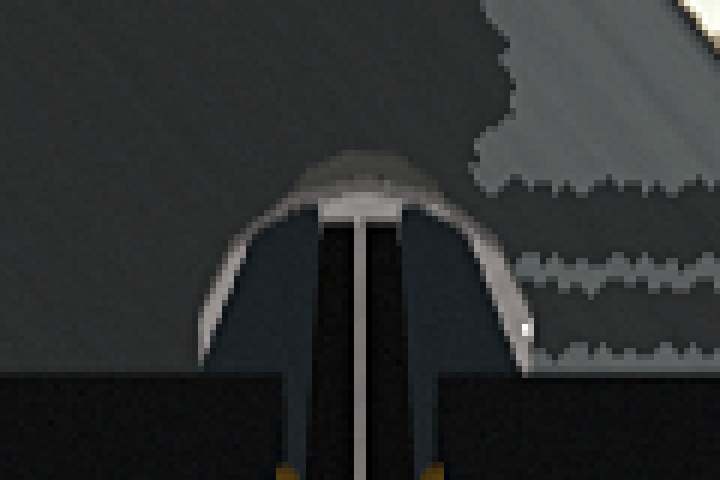

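Run:
```python
from h import *
import cv2
s,M=tool();c=camera_params('wrist');H=c['hand_eye']
def tp(p):
    x=H[:3,:3].T@(np.array(p,float)-H[:3,3]); return np.round([c['cx']-c['fx']*x[0]/x[2],c['cy']+c['fy']*x[1]/x[2]],1)
for x in (0,-10,-20,-30): print(x,tp([x,13.5,-16]),tp([x,-13.5,-16]),tp([x,13.5,16]))
def wp(P): return tp(M.T@(np.array(P)-s['ee_pos']))
for n,P in dict(b=[583.2,-127.5,31],a=[580.7,-58,31],c=[510.2,-199.6,31],bosstop_r=[585.3,-197.8,26]).items():
    r=10 if 'boss' in n else 16
    e=np.array([wp(np.add(P,[r*np.cos(q),r*np.sin(q),0])) for q in np.linspace(0,6.28,60)]);print(n,e.min(0),e.max(0),wp(P))
cv2.imwrite('pics/w5.png',cv2.cvtColor(grab_frame('wrist'),cv2.COLOR_RGB2BGR))
g=grab_frame('top');cv2.imwrite('pics/t5.png',cv2.resize(cv2.cvtColor(g,cv2.COLOR_RGB2BGR)[180:290,230:440],None,fx=3.8,fy=3.8))
```

```text
0 [303.  213.8] [257.3 213.8] [302.  263.4]
-10 [304.1 219.1] [256.2 219.1] [303.  270.8]
-20 [305.4 225. ] [254.9 225. ] [304.2 279. ]
-30 [306.9 231.5] [253.6 231.5] [305.5 288.1]
b [172.5 117.1] [230. 175.] [201.3 146.7]
a [77.8  6.3] [140.6  74.2] [109.3  41.1]
c [163.1 284.7] [213.3 328.9] [188.2 307.2]
bosstop_r [264.1 220.1] [296.7 250.6] [280.4 235.6]
```

View pics/w5.png

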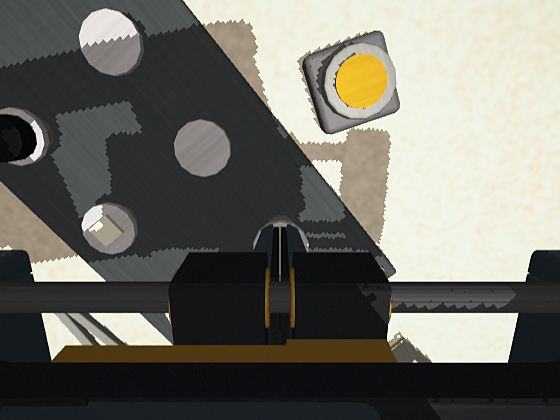

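View pics/t5.png

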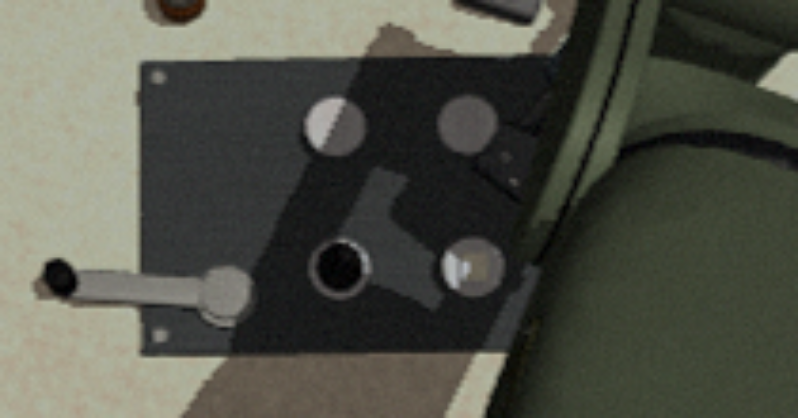

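The disc's near edge is at v≈221.7, which matches a top at z=46, and there is no contact force. So the stub hasn't moved, and the real fingertips sit higher than the reported TCP. I'll continue down in small steps, watching the force.

```bash
python3 -m handwheel '{"gripper":[1,1],"offset":[[0.5,0,0],[1,0,0]],"rot":[[0,0,0],[0,0,0]]}' 10
python3 -m handwheel '{"gripper":[1,1],"offset":[[0.5,0,0],[1,0,0]],"rot":[[0,0,0],[0,0,0]]}' 10
python3 -c "
from h import *
for i in range(1): go([585.3,-197.8,31])
print(state()['effort'])"
```

```text
time_s: 5.43
ee_pos: [584.8, -198.3, 29.1]
ee_rot: [140.0, 90.0, 12.8]
force: [-0.6, 0.8, 0.3]
gripper_width: 0.3
time_s: 5.6
ee_pos: [584.7, -198.3, 28.1]
ee_rot: [-157.4, 90.0, 75.4]
force: [0.7, 0.1, -0.4]
gripper_width: 0.7
t 5.6 pos [ 584.7 -198.3   28.1] F [ 0.7  0.1 -0.4] w 0.7 yaw y -37.18 tilt [-1.e+00 -0.e+00 -1.e-04]
tool delta [-2.9  0.2 -0.7]
[ 5.69961776e-04 -4.79311430e+01 -1.92173821e+01  6.84860093e-02
  2.17307091e-02 -5.04445126e-06]
```

```bash
for i in 1; do :; done; python3 -m handwheel '{"gripper":[1,1],"offset":[[0.5,0,0],[1,0,0]],"rot":[[0,0,0],[0,0,0]]}' 10
python3 -m handwheel '{"gripper":[1,1],"offset":[[0.5,0,0],[1,0,0]],"rot":[[0,0,0],[0,0,0]]}' 10
python3 - <<'E'
from h import *
import cv2
s,M=tool();c=camera_params('wrist');H=c['hand_eye']
g=grab_frame('wrist')
def tp(p):
    x=H[:3,:3].T@(np.array(p,float)-H[:3,3]); return np.array([c['cx']-c['fx']*x[0]/x[2],c['cy']+c['fy']*x[1]/x[2]])
for r,z in ((16,46),(16,41),(16,36),(16,31),(10,12)):
    e=np.array([tp(M.T@(np.array([585.3+r*np.cos(a),-197.8+r*np.sin(a),z])-s['ee_pos'])) for a in np.linspace(0,6.28,60)])
    print(z,np.round(e.min(0),1),np.round(e.max(0),1))
G=np.clip(g[190:270,220:340].astype(float)*2.2,0,255).astype(np.uint8)
cv2.imwrite('pics/w6.png',cv2.resize(cv2.cvtColor(G,cv2.COLOR_RGB2BGR),None,fx=6,fy=6,interpolation=cv2.INTER_NEAREST))
E
```

```text
time_s: 5.77
ee_pos: [584.7, -198.3, 27.1]
ee_rot: [-131.1, 90.0, 101.8]
force: [0.1, -0.9, -0.5]
gripper_width: 0.2
time_s: 5.93
ee_pos: [584.8, -198.3, 26.1]
ee_rot: [-148.0, 90.0, 84.8]
force: [0.8, 0.2, -0.4]
gripper_width: 0.4
46 [251.2 223.7] [309.7 277.8]
41 [251.9 220.8] [308.9 273.7]
36 [252.6 217.9] [308.2 269.7]
31 [253.2 215.2] [307.5 265.9]
12 [264.8 215.2] [295.9 244.5]
```

View pics/w6.png

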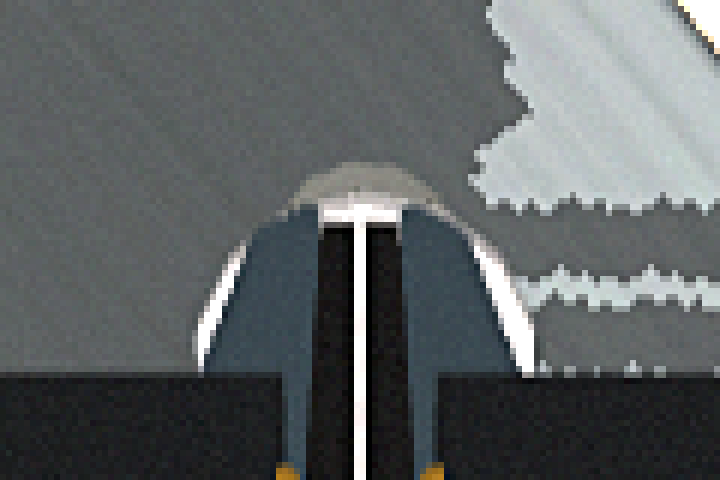

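```bash
python3 -m handwheel '{"gripper":[1,1],"offset":[[0.5,0,0],[1,0,0]],"rot":[[0,0,0],[0,0,0]]}' 10
python3 -m handwheel '{"gripper":[1,1],"offset":[[0.5,0,0],[1,0,0]],"rot":[[0,0,0],[0,0,0]]}' 10
python3 -m handwheel '{"gripper":[1,1],"offset":[[0.5,0,0],[1,0,0]],"rot":[[0,0,0],[0,0,0]]}' 10
python3 -c "
from h import *
print(state()['effort'])"
```

```text
time_s: 6.15
ee_pos: [584.8, -198.3, 25.1]
ee_rot: [140.9, 90.0, 13.7]
force: [0.2, -1.3, 0.4]
gripper_width: 0.7
time_s: 6.32
ee_pos: [584.7, -198.3, 24.1]
ee_rot: [-167.2, 90.0, 65.6]
force: [0.4, -0.4, -0.7]
gripper_width: 0.6
time_s: 6.48
ee_pos: [584.8, -198.3, 23.3]
ee_rot: [161.5, 90.0, 34.3]
force: [-1.0, 0.3, 2.4]
gripper_width: 0.1
[-9.66502586e-03 -4.61445165e+01 -1.85771352e+01  6.88637397e-02
 -2.85735084e-01  2.10754865e-04]
```

Contact came at TCP 23.3 with +2.4 N, so the true tips are about 22 mm behind the reported TCP. Home should be near TCP 8–9. I'll press on gently.

```bash
python3 -m handwheel '{"gripper":[1,1,1,1,1],"offset":[[1,0,0],[2,0,0],[3,0,0],[4,0,0],[5,0,0]],"rot":[[0,0,0],[0,0,0],[0,0,0],[0,0,0],[0,0,0]]}' 10
python3 -m handwheel '{"gripper":[1,1,1,1,1],"offset":[[1,0,0],[2,0,0],[3,0,0],[4,0,0],[5,0,0]],"rot":[[0,0,0],[0,0,0],[0,0,0],[0,0,0],[0,0,0]]}' 10
python3 - <<'E'
from h import *
import cv2
s,M=tool();c=camera_params('wrist');H=c['hand_eye']
g=grab_frame('wrist')
def tp(p):
    x=H[:3,:3].T@(np.array(p,float)-H[:3,3]); return np.array([c['cx']-c['fx']*x[0]/x[2],c['cy']+c['fy']*x[1]/x[2]])
for r,z in ((16,46),(16,41),(16,36),(16,31),(10,12)):
    e=np.array([tp(M.T@(np.array([585.3+r*np.cos(a),-197.8+r*np.sin(a),z])-s['ee_pos'])) for a in np.linspace(0,6.28,60)])
    print(z,np.round(e.min(0),1),np.round(e.max(0),1))
G=np.clip(g[190:270,220:340].astype(float)*2.2,0,255).astype(np.uint8)
cv2.imwrite('pics/w7.png',cv2.resize(cv2.cvtColor(G,cv2.COLOR_RGB2BGR),None,fx=6,fy=6,interpolation=cv2.INTER_NEAREST))
E
```

```text
time_s: 6.9
ee_pos: [584.7, -198.3, 18.1]
ee_rot: [-176.2, 90.0, 56.6]
force: [-0.9, 0.6, 2.4]
gripper_width: 0.3
time_s: 7.32
ee_pos: [584.8, -198.3, 13.0]
ee_rot: [160.9, 90.0, 33.7]
force: [-0.2, 0.2, 2.5]
gripper_width: 0.7
46 [249.1 232.3] [311.8 289.8]
41 [249.9 228.8] [310.9 285. ]
36 [250.7 225.6] [310.1 280.5]
31 [251.4 222.5] [309.3 276.2]
12 [263.8 221.8] [296.8 252.6]
```

View pics/w7.png

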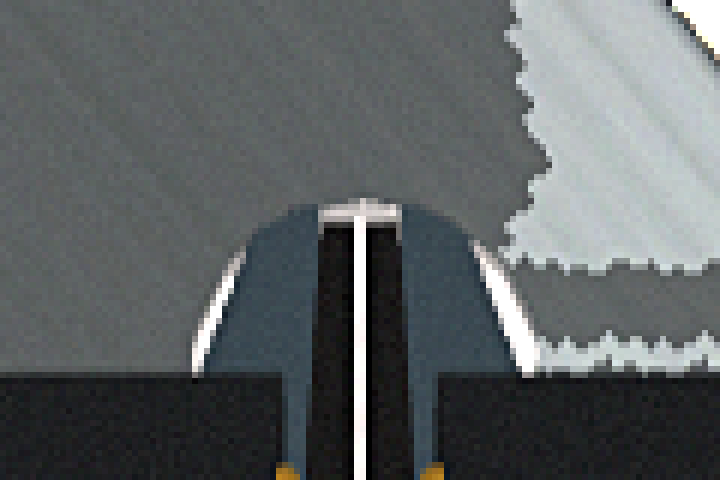

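The disc is now moving with the tips at about 2.5 N, and its edge matches a top at z≈35. About 4–5 mm remain.

```bash
python3 -m handwheel '{"gripper":[1,1,1,1],"offset":[[0.8,0,0],[1.6,0,0],[2.4,0,0],[3,0,0]],"rot":[[0,0,0],[0,0,0],[0,0,0],[0,0,0]]}' 10
python3 -m handwheel '{"gripper":[1,1,1],"offset":[[0.4,0,0],[0.8,0,0],[1.2,0,0]],"rot":[[0,0,0],[0,0,0],[0,0,0]]}' 10
```

```text
time_s: 7.7
ee_pos: [584.8, -198.3, 10.0]
ee_rot: [179.8, 90.0, 52.6]
force: [-1.2, -0.2, 2.8]
gripper_width: 0.2
time_s: 7.95
ee_pos: [584.8, -198.3, 9.5]
ee_rot: [130.9, 90.0, 3.7]
force: [-2.3, 1.1, 9.0]
gripper_width: 0.5
```

```bash
python3 -m handwheel '{"gripper":[1,1],"offset":[[0.3,0,0],[0.6,0,0]],"rot":[[0,0,0],[0,0,0]]}' 10
```

```text
time_s: 8.12
ee_pos: [584.8, -198.3, 9.4]
ee_rot: [117.6, 90.0, -9.5]
force: [-3.3, 1.1, 11.2]
gripper_width: 0.3
```

```bash
python3 -m handwheel '{"gripper":[1,1,1],"offset":[[0.4,0,0],[0.8,0,0],[0.8,0,0]],"rot":[[0,0,0],[0,0,0],[0,0,0]]}' 10
```

```text
time_s: 8.37
ee_pos: [584.8, -198.3, 9.4]
ee_rot: [114.3, 90.0, -12.8]
force: [-4.1, 2.4, 14.3]
gripper_width: 0.6
```

```bash
python3 -m handwheel '{"gripper":[1,1,1,1,1],"offset":[[-2,0,0],[-6,0,0],[-20,0,0],[-45,0,0],[-70,0,0]],"rot":[[0,0,0],[0,0,0],[0,0,0],[0,0,0],[0,0,0]]}' 10
python3 -m handwheel '{"gripper":[1,1,1,1],"offset":[[-35,0,0],[-70,0,0],[-75,0,0],[-75,0,0]],"rot":[[0,0,0],[0,0,0],[0,0,0],[0,0,0]]}' 10
python3 - <<'E'
from h import *
import cv2
go([585.3,-197.8,150])
cv2.imwrite('pics/w8.png',cv2.cvtColor(grab_frame('wrist'),cv2.COLOR_RGB2BGR))
s=grab_frame('scene');cv2.imwrite('pics/s8.png',cv2.resize(cv2.cvtColor(s,cv2.COLOR_RGB2BGR)[170:340,140:340],None,fx=3.5,fy=3.5,interpolation=cv2.INTER_CUBIC))
E
```

```text
time_s: 8.78
ee_pos: [583.9, -198.0, 77.0]
ee_rot: [-74.6, 89.8, 158.2]
force: [0.4, 0.6, 0.3]
gripper_width: 0.6
time_s: 9.12
ee_pos: [586.5, -198.9, 155.4]
ee_rot: [108.2, 89.6, -19.0]
force: [0.6, 0.1, -0.7]
gripper_width: 0.7
t 9.12 pos [ 586.5 -198.9  155.4] F [ 0.6  0.1 -0.7] w 0.7 yaw y -37.18 tilt [-1.     0.006 -0.002]
tool delta [ 5.4 -1.7 -0.2]
```

View pics/s8.png

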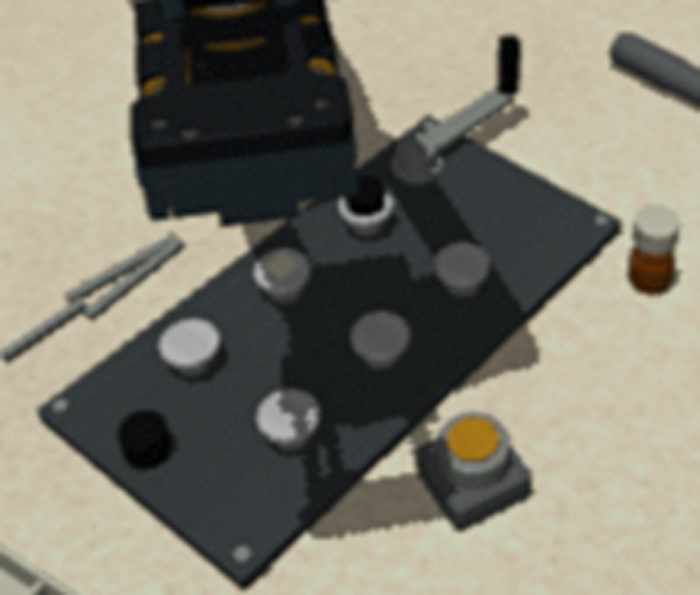

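View pics/w8.png

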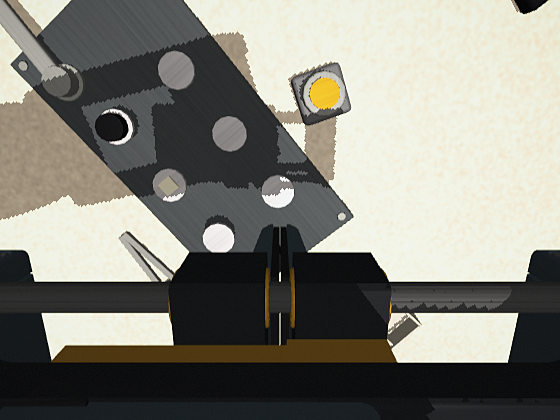

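The stub looks identical to its home neighbours now. A quick numeric check, then the lever.

```bash
python3 - <<'E'
from h import *
for z in (31,33,46): 
    u,v=proj('scene',[585.3,-197.8,z]); print(z,(u-140)*3.5,(v-170)*3.5)
u,v=proj('scene',[510.2,-199.6,31]);print('c',(u-140)*3.5,(v-170)*3.5, 'seen 190,346')
E
python3 -m handwheel '{"gripper":[1,1,1,1,1],"offset":[[0,-30,-17],[0,-60,-35],[0,-90,-52],[0,-120,-70],[0,-150,-88]],"rot":[[0,0,0],[0,0,0],[0,0,0],[0,0,0],[0,0,0]]}' 10
python3 -m handwheel '{"gripper":[1,1,1,1,1],"offset":[[5,-30,-17],[10,-60,-35],[15,-90,-52],[20,-120,-70],[25,-139,-81]],"rot":[[0,0,0],[0,0,0],[0,0,0],[0,0,0],[0,0,0]]}' 10
python3 -m handwheel '{"gripper":[1,1,1],"offset":[[0,0,0],[0,0,0],[0,0,0]],"rot":[[0,0,0],[0,0,0],[0,0,0]]}' 10
python3 - <<'E'
from h import *
import cv2
go([458,109.5,25])
cv2.imwrite('pics/w9.png',cv2.cvtColor(grab_frame('wrist'),cv2.COLOR_RGB2BGR))
s=grab_frame('scene');cv2.imwrite('pics/s9.png',cv2.resize(cv2.cvtColor(s,cv2.COLOR_RGB2BGR)[100:320,140:400],None,fx=2.7,fy=2.7,interpolation=cv2.INTER_CUBIC))
E
```

```text
31 288.34126694222715 409.2943519924222
33 288.00707218482574 406.8840358378669
46 285.8032501624007 390.9893884660147
c 191.34324159910213 337.07408021247625 seen 190,346
time_s: 9.63
ee_pos: [516.1, -36.2, 150.1]
ee_rot: [-60.0, 89.7, 172.8]
force: [0.8, -0.3, 0.3]
gripper_width: 0.2
time_s: 10.05
ee_pos: [453.5, 113.0, 125.2]
ee_rot: [-51.3, 89.7, -178.4]
force: [0.8, -0.6, -0.3]
gripper_width: 0.5
time_s: 10.3
ee_pos: [456.3, 110.5, 126.5]
ee_rot: [-28.8, 89.9, -156.0]
force: [-0.7, -0.3, -0.0]
gripper_width: 0.4
t 10.3 pos [456.3 110.5 126.5] F [-0.7 -0.3 -0. ] w 0.4 yaw y -37.17 tilt [-1.     -0.001   0.0018]
tool delta [101.5   2.   -0.4]
```

View pics/s9.png

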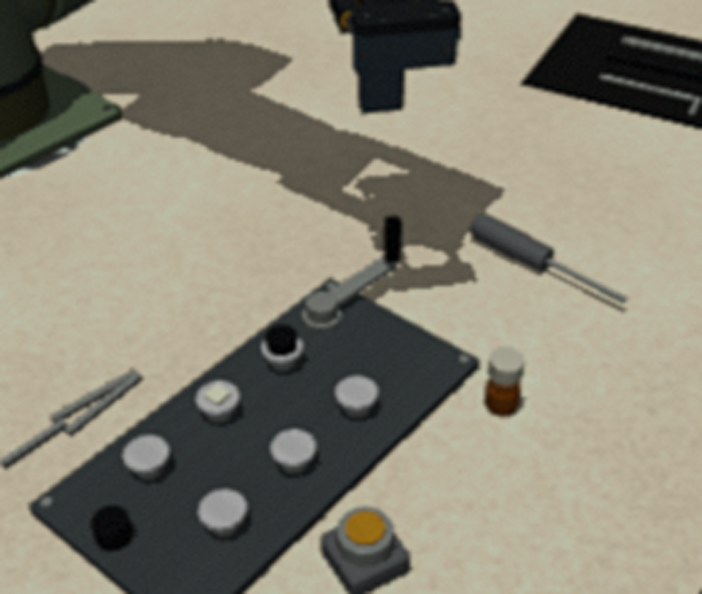

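View pics/w9.png

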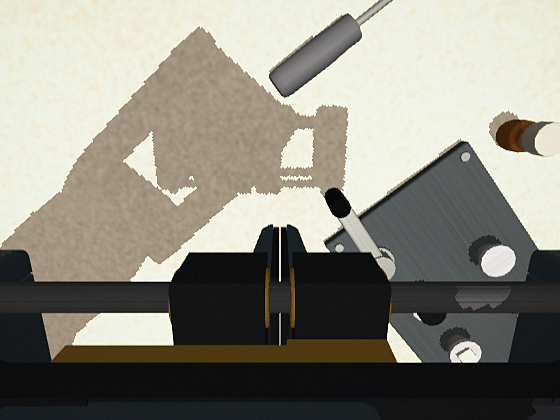

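Run:
```python
from h import *
import cv2
g=cv2.imread('pics/w9.png')
cv2.imwrite('pics/w9z.png',cv2.resize(np.clip(g[170:280,300:410].astype(float)*2.,0,255).astype(np.uint8),None,fx=5,fy=5,interpolation=cv2.INTER_NEAREST))
go([458,109.5,25])
s,M=tool();c=camera_params('wrist');H=c['hand_eye']
for P in ([494.5,82.4,68],[494.5,82.4,28]):
    x=H[:3,:3].T@(M.T@(np.array(P)-s['ee_pos'])-H[:3,3]); print(c['cx']-c['fx']*x[0]/x[2],c['cy']+c['fy']*x[1]/x[2])
```

```text
t 10.4 pos [456.9 110.1 127.1] F [-0.6 -0.1  0.1] w 0.6 yaw y -37.26 tilt [-1.e+00 -3.e-04  7.e-04]
tool delta [102.1   1.2  -0.3]
340.57308605792383 209.84042750715324
332.79106943462256 196.79092341925886
```

View pics/w9z.png

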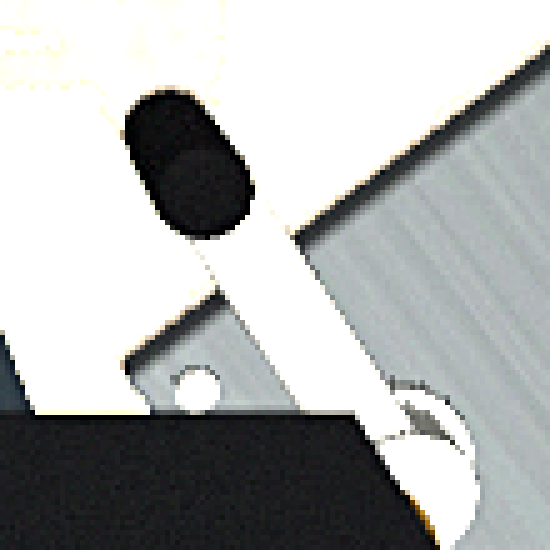

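```bash
python3 -m handwheel '{"gripper":[1,1,1,1,1],"offset":[[25,1,0],[55,1,0],[80,1,0],[100,1,0],[102,1,0]],"rot":[[0,0,0],[0,0,0],[0,0,0],[0,0,0],[0,0,0]]}' 10
python3 -m handwheel '{"gripper":[1,1,1],"offset":[[0,3,0],[0,6,0],[0,6,0]],"rot":[[0,0,0],[0,0,0],[0,0,0]]}' 10
python3 - <<'E'
from h import *
import cv2
go([476.8,95.5,25])
cv2.imwrite('pics/w10.png',cv2.cvtColor(grab_frame('wrist'),cv2.COLOR_RGB2BGR))
s=grab_frame('scene');cv2.imwrite('pics/s10.png',cv2.resize(cv2.cvtColor(s,cv2.COLOR_RGB2BGR)[100:300,200:400],None,fx=3,fy=3,interpolation=cv2.INTER_CUBIC))
E
```

```text
time_s: 10.82
ee_pos: [455.1, 108.8, 22.4]
ee_rot: [-40.0, 89.6, -167.3]
force: [-1.2, -0.0, -0.1]
gripper_width: 0.3
time_s: 11.07
ee_pos: [464.4, 106.5, 27.0]
ee_rot: [137.5, 89.8, 10.3]
force: [0.5, -0.8, 0.2]
gripper_width: 0.8
t 11.07 pos [464.4 106.5  27. ] F [ 0.5 -0.8  0.2] w 0.8 yaw y -37.24 tilt [-1.      0.0027 -0.0029]
tool delta [ 2.  16.5  1.3]
```

View pics/s10.png

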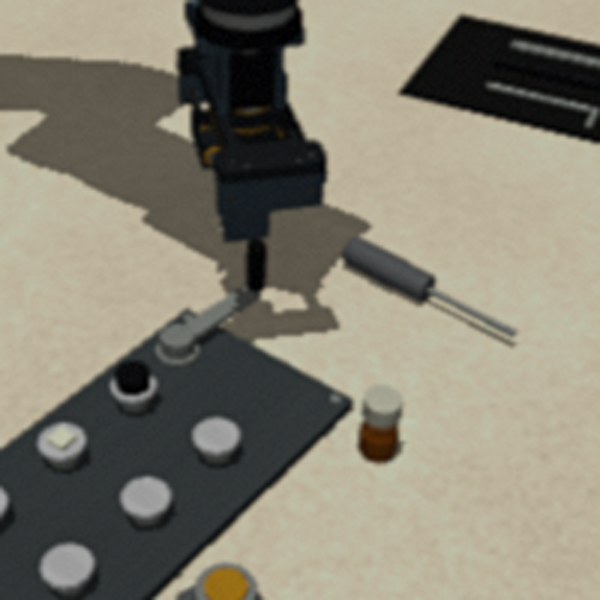

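View pics/w10.png

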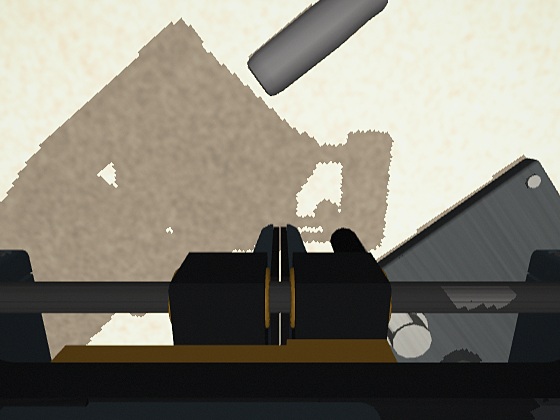

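Run:
```python
from h import *
go([476.8,95.5,25])
s,M=tool()
f=lambda P:np.round((np.array(proj('scene',P))-[200,100])*3,1)
for x in (0,-10,-21.5,-30,-53): print(x,[f(s['ee_pos']+M@np.array([x,y,z])) for y in(-13.5,13.5) for z in (-16,16)])
print('post',f([494.5,82.5,68]),f([494.5,82.5,28]))
```

```text
t 11.17 pos [463.5 106.7  26.8] F [-0.1  0.1  1. ] w 0.6 yaw y -37.22 tilt [-1.      0.0019 -0.0023]
tool delta [ 1.8 17.4  0.9]
0 [array([259.6, 242.4]), array([221.2, 247. ]), array([267. , 262.3]), array([227.7, 267.1])]
-10 [array([259.8, 232.5]), array([221.2, 237.1]), array([267.3, 252.3]), array([227.8, 257.1])]
-21.5 [array([260.1, 221. ]), array([221.1, 225.5]), array([267.7, 240.7]), array([227.8, 245.4])]
-30 [array([260.4, 212.3]), array([221.1, 216.8]), array([268. , 231.9]), array([227.9, 236.6])]
-53 [array([261. , 188.3]), array([221.1, 192.7]), array([268.7, 207.7]), array([228. , 212.3])]
post [254.8 242.4] [253.7 283.6]
```

```bash
cat > path.py <<'E'
from h import *
def table(ts,piv=(490.6,-0.5),yaw=2.0,d=21.5,zc=25):
    s,M=tool(); n=M[:2,1]/np.linalg.norm(M[:2,1]); go([0,0,0])
    for t in ts:
        a=np.radians(yaw); ux,uy=np.sin(t),np.cos(t)
        u=np.array([ux*np.cos(a)-uy*np.sin(a),ux*np.sin(a)+uy*np.cos(a)])
        F=np.array(piv)+85*u-n*d
        print(round(t,2),'F',np.round(F,1),'delta',np.round(M.T@(np.r_[F,zc]-s['ee_pos']),1))
E
python3 -c "
from path import *
table([.07,.15,.25,.35,.45,.55,.65,.75,.85,.95,1.05,1.15,1.25,1.3,1.35])"
```

```text
t 11.17 pos [463.5 106.7  26.8] F [-0.1  0.1  1. ] w 0.6 yaw y -37.22 tilt [-1.      0.0019 -0.0023]
tool delta [  25.4 -304.6  365.4]
0.07 F [476.5  97.5] delta [ 1.8 15.9 -0.4]
0.15 F [483.2  96.9] delta [ 1.9 21.6 -4.1]
0.25 F [491.6  95.5] delta [ 1.9 29.1 -8.1]
0.35 F [499.8  93.3] delta [  1.9  37.  -11.3]
0.45 F [507.8  90.3] delta [  1.9  45.2 -13.6]
0.55 F [515.4  86.5] delta [  2.   53.5 -15.2]
0.65 F [522.5  81.9] delta [  2.   62.  -15.9]
0.75 F [529.2  76.7] delta [  2.   70.5 -15.8]
0.85 F [535.3  70.8] delta [  2.   78.9 -14.8]
0.95 F [540.9  64.3] delta [  2.   87.2 -13. ]
1.05 F [545.7  57.3] delta [  2.   95.3 -10.3]
1.15 F [549.8  49.9] delta [  2.  103.1  -6.9]
1.25 F [553.2  42.1] delta [  2.  110.5  -2.7]
1.3 F [554.5  38.1] delta [  2.  114.   -0.4]
1.35 F [555.7  34. ] delta [  2.  117.4   2.2]
```

```bash
python3 -m handwheel '{"gripper":[1,1,1,1,1],"offset":[[0.5,3,-0.2],[1,6,-0.3],[1.8,10,-0.4],[1.8,14,-0.4],[1.8,17,-1]],"rot":[[0,0,0],[0,0,0],[0,0,0],[0,0,0],[0,0,0]]}' 10
python3 -m handwheel '{"gripper":[1,1,1],"offset":[[0,1.5,-1],[0,3,-2],[0,5,-3]],"rot":[[0,0,0],[0,0,0],[0,0,0]]}' 10
python3 -c "
from path import *
table([.07,.15,.25,.35,.45,.55,.65,.75])"
```

```text
time_s: 11.58
ee_pos: [476.8, 97.0, 23.8]
ee_rot: [131.3, 90.0, 4.1]
force: [-0.2, 0.3, -0.6]
gripper_width: 0.6
time_s: 11.83
ee_pos: [482.0, 96.7, 23.7]
ee_rot: [-59.7, 90.0, 173.1]
force: [-1.2, 0.5, -0.1]
gripper_width: 0.6
t 11.83 pos [482.   96.7  23.7] F [-1.2  0.5 -0.1] w 0.6 yaw y -37.18 tilt [-1.e+00 -6.e-04  3.e-04]
tool delta [  24.  -325.6  368.4]
0.07 F [476.5  97.4] delta [-1.3 -4.9  2.8]
0.15 F [483.2  96.9] delta [-1.3  0.8 -0.9]
0.25 F [491.6  95.5] delta [-1.3  8.3 -4.9]
0.35 F [499.8  93.3] delta [-1.3 16.2 -8. ]
0.45 F [507.7  90.3] delta [ -1.4  24.4 -10.4]
0.55 F [515.3  86.5] delta [ -1.4  32.7 -12. ]
0.65 F [522.5  81.9] delta [ -1.4  41.2 -12.7]
0.75 F [529.2  76.7] delta [ -1.4  49.7 -12.5]
```

```bash
python3 -m handwheel '{"gripper":[1,1,1,1,1],"offset":[[-0.5,3,-2],[-1,6,-4],[-1.3,9.5,-5.5],[-1.3,13,-7],[-1.3,16,-8]],"rot":[[0,0,0],[0,0,0],[0,0,0],[0,0,0],[0,0,0]]}' 10
python3 - <<'E'
from path import *
import cv2
table([.35,.45,.55,.65,.75,.85,.95,1.05,1.15,1.25])
cv2.imwrite('pics/w11.png',cv2.cvtColor(grab_frame('wrist'),cv2.COLOR_RGB2BGR))
s=grab_frame('scene');cv2.imwrite('pics/s11.png',cv2.resize(cv2.cvtColor(s,cv2.COLOR_RGB2BGR)[100:300,200:400],None,fx=3,fy=3,interpolation=cv2.INTER_CUBIC))
E
```

```text
time_s: 12.25
ee_pos: [500.5, 93.8, 25.2]
ee_rot: [171.5, 89.9, 44.3]
force: [-1.5, 3.8, -0.3]
gripper_width: 0.1
t 12.25 pos [500.5  93.8  25.2] F [-1.5  3.8 -0.3] w 0.1 yaw y -37.19 tilt [-1.0e+00  2.0e-04 -1.1e-03]
tool delta [  24.7 -342.1  377.3]
0.35 F [499.8  93.3] delta [ 0.2 -0.3  0.8]
0.45 F [507.8  90.3] delta [ 0.2  7.9 -1.6]
0.55 F [515.3  86.5] delta [ 0.2 16.2 -3.1]
0.65 F [522.5  81.9] delta [ 0.2 24.7 -3.8]
0.75 F [529.2  76.7] delta [ 0.2 33.2 -3.7]
0.85 F [535.3  70.8] delta [ 0.2 41.6 -2.7]
0.95 F [540.8  64.3] delta [ 0.2 49.9 -0.9]
1.05 F [545.7  57.3] delta [ 0.2 58.   1.8]
1.15 F [549.8  49.9] delta [ 0.2 65.8  5.2]
1.25 F [553.2  42.1] delta [ 0.2 73.2  9.4]
```

View pics/s11.png

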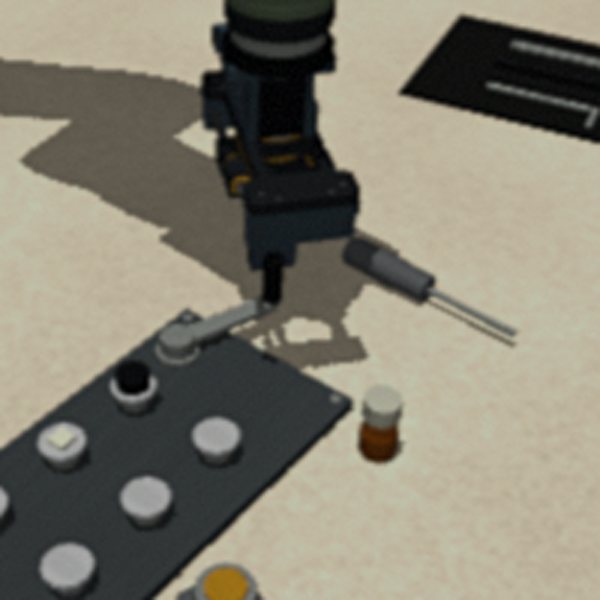

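View pics/w11.png

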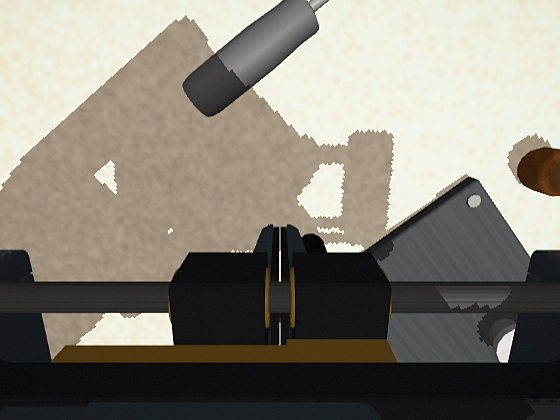

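The lever is swinging with the post against the finger's back, at about 4 N. I'll continue along the arc.

```bash
python3 -m handwheel '{"gripper":[1,1,1,1,1],"offset":[[0,5,-1],[0,10,-2],[0,15,-3],[0,20,-3.5],[0,25,-3.8]],"rot":[[0,0,0],[0,0,0],[0,0,0],[0,0,0],[0,0,0]]}' 10
python3 -m handwheel '{"gripper":[1,1,1,1,1],"offset":[[0,5,0],[0,10,0.2],[0,15,0.8],[0,20,1.8],[0,25,3]],"rot":[[0,0,0],[0,0,0],[0,0,0],[0,0,0],[0,0,0]]}' 10
python3 - <<'E'
from path import *
import cv2
table([.85,.95,1.05,1.15,1.2,1.25,1.3,1.35])
cv2.imwrite('pics/w12.png',cv2.cvtColor(grab_frame('wrist'),cv2.COLOR_RGB2BGR))
s=grab_frame('scene');cv2.imwrite('pics/s12.png',cv2.resize(cv2.cvtColor(s,cv2.COLOR_RGB2BGR)[100:300,200:400],None,fx=3,fy=3,interpolation=cv2.INTER_CUBIC))
E
```

```text
time_s: 12.77
ee_pos: [522.7, 81.0, 25.1]
ee_rot: [127.2, 90.0, 0.0]
force: [-1.7, 2.7, 1.0]
gripper_width: 0.5
time_s: 13.18
ee_pos: [540.4, 63.3, 25.0]
ee_rot: [-4.2, 90.0, -131.3]
force: [-0.4, 1.7, 0.7]
gripper_width: 0.7
t 13.18 pos [540.4  63.3  25. ] F [-0.4  1.7  0.7] w 0.7 yaw y -37.18 tilt [-1.e+00 -0.e+00  1.e-04]
tool delta [  25.  -392.3  377. ]
0.85 F [535.3  70.8] delta [-0.  -8.5 -2.9]
0.95 F [540.8  64.3] delta [-0.  -0.2 -1.1]
1.05 F [545.7  57.3] delta [-0.   7.8  1.5]
1.15 F [549.8  49.9] delta [-0.  15.6  5. ]
1.2 F [551.6  46. ] delta [-0.  19.4  7. ]
1.25 F [553.1  42.1] delta [-0.  23.   9.2]
1.3 F [554.5  38.1] delta [-0.  26.5 11.5]
1.35 F [555.7  34. ] delta [-0.  29.9 14.1]
```

View pics/s12.png

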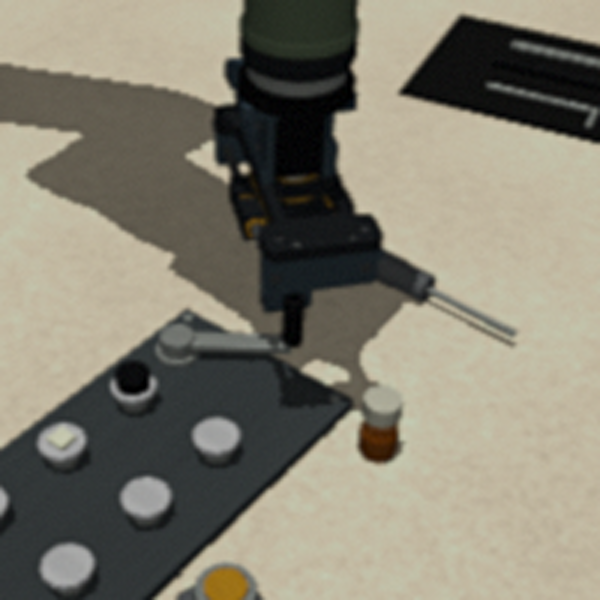

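View pics/w12.png

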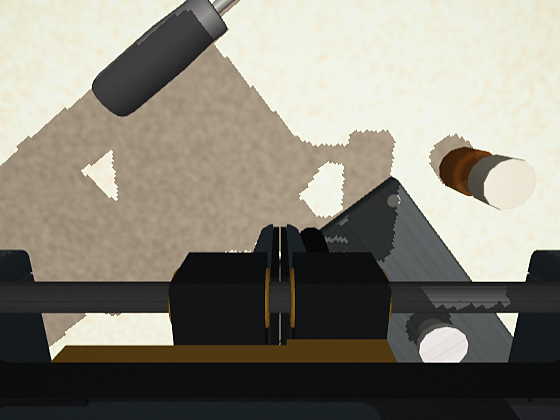

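```bash
python3 -m handwheel '{"gripper":[1,1,1,1,1],"offset":[[0,5,0.8],[0,10,2.3],[0,15,4.8],[0,19,7],[0,22,8.7]],"rot":[[0,0,0],[0,0,0],[0,0,0],[0,0,0],[0,0,0]]}' 10
python3 -m handwheel '{"gripper":[1,1,1],"offset":[[0,1,0.7],[0,2,1.4],[0,3,2]],"rot":[[0,0,0],[0,0,0],[0,0,0]]}' 10
python3 -c "
from path import *
table([1.2,1.25,1.3,1.35])"
```

```text
time_s: 13.7
ee_pos: [552.6, 43.0, 25.0]
ee_rot: [137.8, 90.0, 10.6]
force: [-0.7, 0.9, -0.1]
gripper_width: 0.5
time_s: 13.95
ee_pos: [553.5, 40.1, 25.0]
ee_rot: [-116.2, 90.0, 116.6]
force: [-0.7, 2.0, 0.5]
gripper_width: 0.4
t 13.95 pos [553.5  40.1  25. ] F [-0.7  2.   0.5] w 0.4 yaw y -37.19 tilt [-1.e+00 -1.e-04 -1.e-04]
tool delta [  25.1 -416.7  366.4]
1.2 F [551.6  46. ] delta [ 0.  -5.1 -3.6]
1.25 F [553.2  42.1] delta [ 0.  -1.5 -1.4]
1.3 F [554.5  38.1] delta [0.  2.1 0.9]
1.35 F [555.7  34. ] delta [0.  5.5 3.5]
```

```bash
python3 -m handwheel '{"gripper":[1,1,1],"offset":[[0,0.8,0.5],[0,1.6,0.9],[0,2.4,1.4]],"rot":[[0,0,0],[0,0,0],[0,0,0]]}' 10
python3 -m handwheel '{"gripper":[1,1],"offset":[[0,0.7,0.5],[0,1.4,1]],"rot":[[0,0,0],[0,0,0]]}' 10
```

```text
time_s: 14.2
ee_pos: [554.6, 37.7, 25.0]
ee_rot: [-150.2, 90.0, 82.6]
force: [-0.3, 1.5, -0.1]
gripper_width: 0.8
time_s: 14.37
ee_pos: [555.1, 36.0, 25.1]
ee_rot: [-172.6, 90.0, 60.2]
force: [-0.8, 0.9, 0.5]
gripper_width: 0.6
```

```bash
python3 -m handwheel '{"gripper":[1,1],"offset":[[0,0.7,0.5],[0,1.4,1]],"rot":[[0,0,0],[0,0,0]]}' 10
```

```text
time_s: 14.53
ee_pos: [555.6, 34.3, 25.1]
ee_rot: [-172.9, 90.0, 59.9]
force: [-0.5, 1.7, -0.3]
gripper_width: 0.0
```

```bash
python3 -m handwheel '{"gripper":[1,1],"offset":[[0,0.7,0.5],[0,1.4,1]],"rot":[[0,0,0],[0,0,0]]}' 10
python3 - <<'E'
from path import *
import cv2
table([1.3,1.35,1.4])
cv2.imwrite('pics/w13.png',cv2.cvtColor(grab_frame('wrist'),cv2.COLOR_RGB2BGR)[150:350,200:480])
s=grab_frame('scene');cv2.imwrite('pics/s13.png',cv2.resize(cv2.cvtColor(s,cv2.COLOR_RGB2BGR)[150:270,220:360],None,fx=5,fy=5,interpolation=cv2.INTER_CUBIC))
u=lambda P:np.round((np.array(proj('scene',P))-[220,150])*5)
for t in (1.1,1.2,1.3):
    a=t-np.radians(2); P=[490.6+85*np.sin(a),-.5+85*np.cos(a)]; print(t,np.round(P),u(P+[68]),u(P+[28]))
E
```

```text
time_s: 14.7
ee_pos: [555.9, 33.2, 25.0]
ee_rot: [-120.2, 89.9, 112.6]
force: [-1.2, 4.9, 1.1]
gripper_width: 0.9
t 14.7 pos [555.9  33.2  25. ] F [-1.2  4.9  1.1] w 0.9 yaw y -37.22 tilt [-1.0e+00 -1.2e-03 -7.0e-04]
tool delta [  25.3 -422.6  362.7]
1.3 F [554.5  38.1] delta [ 0.  -4.  -3.1]
1.35 F [555.7  34. ] delta [ 0.  -0.6 -0.6]
1.4 F [556.7  29.9] delta [0.  2.7 2.1]
1.1 [565.  41.] [388. 265.] [384. 335.]
1.2 [569.  33.] [383. 277.] [379. 347.]
1.3 [572.  25.] [377. 290.] [373. 360.]
```

View pics/s13.png

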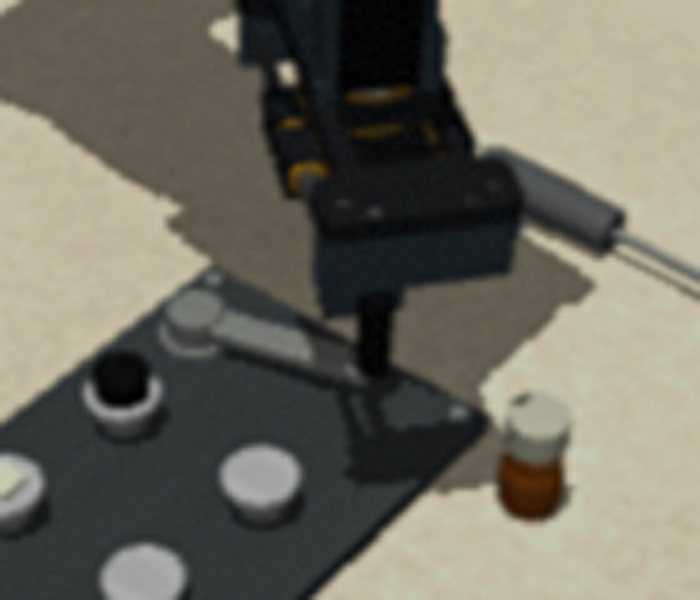

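View pics/w13.png

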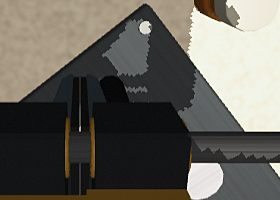

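Force has jumped to 4.9 N and the post base is at the t≈1.3 prediction, so this is the stop. I'll seat it a little more.

```bash
python3 -m handwheel '{"gripper":[1,1],"offset":[[0,0.6,0.5],[0,1.2,1]],"rot":[[0,0,0],[0,0,0]]}' 10
python3 -m handwheel '{"gripper":[1,1,1],"offset":[[0,0.5,0.4],[0,1,0.9],[0,1,0.9]],"rot":[[0,0,0],[0,0,0],[0,0,0]]}' 10
```

```text
time_s: 14.97
ee_pos: [555.8, 32.8, 25.0]
ee_rot: [-120.4, 89.8, 112.3]
force: [-2.4, 11.6, 1.4]
gripper_width: 0.4
time_s: 15.22
ee_pos: [555.6, 32.6, 25.0]
ee_rot: [-118.2, 89.7, 114.5]
force: [-2.8, 12.3, 1.7]
gripper_width: 0.2
```

```bash
python3 -m handwheel '{"gripper":[1,1,1,1,1],"offset":[[0,-3,-2.3],[0,-8,-6],[0,-16,-12],[0,-24,-18],[0,-24,-18]],"rot":[[0,0,0],[0,0,0],[0,0,0],[0,0,0],[0,0,0]]}' 10
python3 -m handwheel '{"gripper":[1,1,1,1,1],"offset":[[-20,0,0],[-50,0,0],[-85,0,0],[-120,0,0],[-150,0,0]],"rot":[[0,0,0],[0,0,0],[0,0,0],[0,0,0],[0,0,0]]}' 10
python3 -c "
from h import *
go([380,250,190])"
```

```text
time_s: 15.63
ee_pos: [547.9, 60.1, 25.0]
ee_rot: [-81.1, 90.0, 151.8]
force: [0.1, -0.3, -0.9]
gripper_width: 0.1
time_s: 16.05
ee_pos: [548.8, 58.6, 177.4]
ee_rot: [116.5, 89.9, -10.6]
force: [0.7, -0.8, 0.2]
gripper_width: 0.6
t 16.05 pos [548.8  58.6 177.4] F [ 0.7 -0.8  0.2] w 0.6 yaw y -37.16 tilt [-1.0e+00  1.8e-03 -9.0e-04]
tool delta [ -13.  -250.1  -50.6]
```

```bash
python3 -m handwheel '{"gripper":[1,1,1,1,1],"offset":[[0,-35,-7],[0,-70,-14],[0,-105,-21],[0,-140,-28],[0,-175,-35]],"rot":[[0,0,0],[0,0,0],[0,0,0],[0,0,0],[0,0,0]]}' 10
python3 -m handwheel '{"gripper":[1,1,1,1,1],"offset":[[0,-30,-6],[0,-60,-12],[0,-70,-14],[0,-70,-14],[0,-70,-14]],"rot":[[0,0,0],[0,0,0],[0,0,0],[0,0,0],[0,0,0]]}' 10
python3 - <<'E'
from path import *
import cv2
go([0,0,0])
g=cv2.cvtColor(grab_frame('top'),cv2.COLOR_RGB2BGR);cv2.imwrite('pics/t14.png',g);cv2.imwrite('pics/t14z.png',cv2.resize(g[150:310,180:440],None,fx=3,fy=3,interpolation=cv2.INTER_CUBIC))
s=grab_frame('scene');cv2.imwrite('pics/s14.png',cv2.resize(cv2.cvtColor(s,cv2.COLOR_RGB2BGR)[160:400,70:380],None,fx=2.5,fy=2.5,interpolation=cv2.INTER_CUBIC))
for t in (1.2,1.25,1.3):
    a=t-np.radians(2); P=[490.6+85*np.sin(a),-.5+85*np.cos(a),68]; u,v=proj('top',P); print(t,(u-180)*3,(v-150)*3)
E
```

```text
time_s: 16.47
ee_pos: [429.0, 193.1, 175.2]
ee_rot: [116.2, 90.0, -11.0]
force: [-0.4, 0.4, -0.2]
gripper_width: 0.4
time_s: 16.88
ee_pos: [383.3, 245.6, 175.2]
ee_rot: [100.5, 89.9, -26.6]
force: [0.5, -0.2, -0.5]
gripper_width: 0.3
t 16.88 pos [383.3 245.6 175.2] F [ 0.5 -0.2 -0.5] w 0.3 yaw y -37.1 tilt [-1.0e+00  1.2e-03 -2.0e-04]
tool delta [ 174.9 -157.8  427.1]
1.2 276.8190647213777 194.7338473870967
1.25 282.956233527302 192.45029490868092
1.3 289.1977012424372 190.47066334967388
```

View pics/t14z.png

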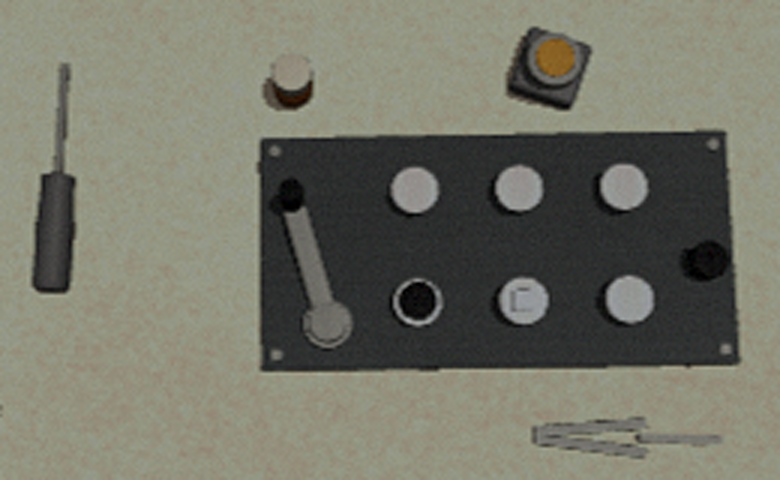

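View pics/s14.png

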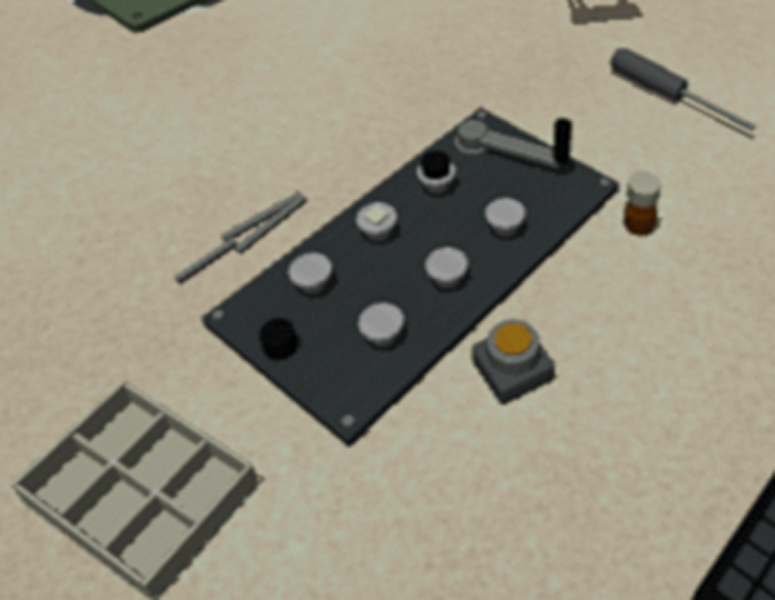

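Post top at (291,190) in the zoomed top view, matching the 1.3 rad prediction of (289,190). The pressed stub looks like its neighbours and the bystanders haven't moved. Handing in.

Run:
```python
from h import *
for z in (31,46): print(z,np.round((np.array(proj('top',[585.3,-197.8,z]))-[180,150])*3,1))
print(job_done())
```

```text
31 [624.1 186.9]
46 [628.1 182.5]
the job is handed in; nothing more can be done
None
```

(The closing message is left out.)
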